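# Clamp the re-glued clip-magnet holder in the ratchet bench clamp

## Robot

A 7-joint arm with a two-finger parallel gripper is mounted at the origin on the work surface. World frame = base frame: x ahead of the robot, y to its left, z up, the work surface at z = 0. Lengths are in mm, angles in rad, forces in N, time in s.
With the tool pointing down it reaches from about 400 to 925 mm from the base axis. Payload 4.1 kg.
Tool frame: the origin (TCP) lies at the very end of the fingers, on their centre line; the grasp point (between the pads) lies robot.pinch_z behind it (robot.pinch_z is the distance from the TCP to the grasp point, in mm); z points along the fingers, y is the direction in which the jaws open and shut (so a half turn about z gives the same grasp; the last joint's range is limited). The gripper opens to 85 mm and grips with 20 to 120 N. Pads are 22 mm wide; open, the fingers measure 114 mm over their backs; the gripper's body (76 mm by 85 mm) begins 54 mm behind the grasp point. The pads swing forward as they close: fully open they stand 13 mm farther back than shut.
Start: joints at [1.165, 0.398, 0.045, 1.537, -0.019, 1.207, -0.051], TCP at [196.343, -619.672, 231.347] pointing down, gripper open.
Joint ranges: [-2.82, 2.82], [-0.49, 2.23], [-1.37, 1.46], [0, 2.46], [-1.36, 4.5], [0.23, 2], [-2.94, 2.94]. Speed limits (rad/s): [2.57, 2.57, 3.14, 3.14, 3.14, 3.14, 3.14].

## Interface

Orientations are given as a unit quaternion [x, y, z, w].
In Python, from cell import robot gives the robot as it stands.
- The arm moves only by the shell command python3 -m creep 'ROWS'. ROWS is JSON, a list of rows, each a list of 3 entries, a list of its own where there are three numbers: the opening, from 0 (shut) to 1 (fully open), then the shift along the tool's x, y, z in mm, then the turn, a rotation vector about the tool's x, y, z in degrees. In form: [[claw, [x, y, z], [rx, ry, rz]], ...]. A call has 1 to 20 rows; each row shifts and turns the pose as measured when the row begins, along the tool's axes as they then stand; what a row does not reach is not made up. A row lasts 1/10 s, in which the tool goes at most 50 mm and 8.59 degrees, less where a joint would pass 70% of its speed; a pose out of reach is approached as far as the arm can. A call is refused whole if a number of a shift passes 50 or a number of a turn 8.59, either way. A call with a gripper value outside its range is refused whole. The fingers move at their own pace and stop on an object; the grip force is fixed at half the most. Time passes only in rows, so rows that do not move let the fingers close. It gives the time, the measured TCP pose, the force and the opening at its end, in the units of the state.
- robot.get_obs(): the state, without advancing time (a new reading comes with each control period).
- robot.get_image(name): name is "scene" or "top" or "wrist"; returns the picture (384x512x3 uint8, red, green, blue); there is no depth.
- robot.get_calibration(name): a dict with "mtx" (3x3 intrinsics, pixels), "k1" (the pictures are not rectified: a ray, as slopes to the right and down, at radius r is drawn at 1 + k1 r^2 times it, then the intrinsics apply), "xyz" and "rotation" of the camera in the world; the wrist camera has in their place "hand_eye" (4x4, takes a point from camera to tool coordinates, whose origin is the TCP and whose axes are the flange's). Camera axes: x right, y up, looking along -z (the intrinsics and any distortion apply to the point x, -y, -z); pixel columns grow to the right and rows downward; lengths in mm; the calibration is good to about 2 mm. A picture is of the moment at which its call begins: read the wrist's pose just before it. get_calibration takes no time and is no camera call.
- robot.sign_off(): hands the job in, once; it reports no verdict.
Trained networks look in the newest picture that a camera, given by its name, has taken for a name from the list of things; names that differ only in an ending like _2 or _b are one class to them, and where a whole thing is asked for, a point or a joint stands for the part that bears it (a point fixed in the world has none). Each returns a list of dicts, best first, with "p" (0 to 1); they miss things now and then, are a little off and sometimes report something else, mostly with a low value. They report only what shows in the picture. A call takes as long as a camera call. They do not tell look-alikes from the thing itself.
- robot.find_in(thing, camera): "box" ([left, top, right, bottom] in pixels, round what is visible of it).
- robot.pinpoint(thing, camera): "location" ([column, row] in pixels: a listed point, or the origin of a listed thing).
The state is a dict: "time_s": time; "joint_pos": joint angles; "joint_velocities": joint speeds; "tau": joint torques, N m; "eef_pos": TCP position; "eef_rot": TCP orientation; "force": force on the tool from outside, world axes, zero at the start; "torque": the same for the moment, N m; "gripper_width": finger opening in mm.
Only numpy, scipy, OpenCV 4.12 (cv2) and the standard library are available. Lean on these libraries where they do the work, as an engineer would, in place of code of your own. Each camera call takes 0.05 s, during which the arm holds its last target.

## Task

The steel face plate of the yellow clip-magnet holder has just been re-glued and needs pressing: stand the holder upright on the bed of the bench clamp, between red pad and anvil and centred on them, with its plate towards the anvil or the pad, and let go of it. Then pump the clamp's two yellow squeeze handles together, letting them spring open between strokes, until the red pad meets the holder and pushes it flat against the anvil with the sprung pad a few millimetres in, never squeezed nearly to its stop (that would crush the holder). Finish while still holding the handles squeezed so that the pressure stays on; move the jaw only with the handles and leave everything else on the counter where it is.

Things in the scene. Friction and masses are not known exactly. Their poses are not given: they have to be found in the camera images.
- clamp: Blue and grey ratchet clamp bolted to the counter. Origin on the counter surface; x runs along the push rod from handles to anvil, y across, z up. Grey base 360 x 100 mm (x -190 to 170 mm), 12 mm thick, its top is the bed. Blue housing: x -135 to -35 mm, 60 mm wide, top 68 mm above the counter. Dark jaw plate: 50 mm wide, top 61 mm high, x 0 to 10 mm + jaw joint
- bed (a point): Point on the bed (12 mm above the counter) under the middle of a holder standing centred and flat against the anvil; axes as the clamp's. The dark steel anvil's face is 21 mm ahead (+x); it is 25 mm thick, 70 mm wide, top 65 mm above the counter
- handles (a point): Fixed point 105 mm above the counter, midway between the two upright yellow handles when open; axes as the clamp's. Each is a paddle 10 mm thick (x), 34 mm wide (y), 74 to 132 mm above the counter; open, 62 mm over the outer faces. Pinch both from above and squeeze along x. They are geared to close evenly towards this point, so centre the fingers on it within a millimetre or two
- handle_rear (a joint): How far each handle has moved in, m: 0 open (62 mm over outer faces), 0.013 fully squeezed (36 mm, hard stop). Spring 4 N open, 7 N squeezed. The jaw advances by twice this (the total closing), after up to 6 mm idle (6 mm rack); on release the jaw stays (2.5 N drag), so a full stroke gains 18 to 26 mm. Squeeze force less spring and drag presses the holder. No lock: let go, and the pressure is gone
- jaw (a joint): Position of the jaw along the rod, m: 0 fully back, growing towards the anvil. Starts between 0 and 0.02; at 0.064 the pad touches a holder that is against the anvil
- pad (a joint): How far the sprung red pad (46 mm wide, top 59 mm above the counter, face at clamp x = 34 mm + jaw - pad) is pushed back into the jaw, m: 0 free, 0.016 at its stop, 3 N per mm. About 0.003 to 0.012 is a good clamping pressure; beyond 0.014 the holder is crushed
- holder_center (a point): Centre of the yellow clip-magnet holder, half-way up. Loose block 42 mm (its x) by 46 mm (its y) by 48 mm tall, about 0.12 kg, steel plate on its +x face, black ring on top. Clamped along its x, either way round, so grasp it across its y faces
Mind the look-alikes: they are no part of the job. Leave any purple or turquoise look-alike of the part that bears holder_center alone.

How it is judged:
By the outcome, as a careful person would: the job done as asked, in the order asked, and still so for the second after the job is handed in, while the arm keeps its last pose, push and grip.
It also fails if it takes over 46 s, if anything falls off the work surface, if the arm or the gripper's body presses on something with over 40 N, if the wrist force passes 120 N, or if a joint passes its speed limit or range.

## Working session

There is one attempt and no reset: what is moved stays moved. The work goes in short steps, Python scripts to look and compute and a shell command to move; the robot and the scene stay as the last step left them, time stands still between calls to the robot, and variables do not carry over. Pictures are saved under pics/ and viewed, and the job is handed in when it is done.

```bash
mkdir -p pics; ls; python3 - <<'E'
from cell import robot
import cv2
o=robot.get_obs();print(o, robot.pinch_z)
for n in ["scene","top","wrist"]:
    im=robot.get_image(n);cv2.imwrite(f"pics/{n}0.png",im[:,:,::-1])
    print(n,robot.get_calibration(n))
    for t in ["holder_center","bed","handles","clamp"]:
        print(t,[(d['location'],round(d['p'],2)) for d in robot.pinpoint(t,n)])
E
```

```text
pics
{'time_s': 0.0, 'joint_pos': array([ 1.16499175,  0.39919572,  0.04500925,  1.53790715, -0.01869384,
        1.20692619, -0.05070387]), 'joint_velocities': array([ 0.00022775,  0.00017312,  0.00096873, -0.00030032,  0.00085668,
       -0.00193925,  0.00040584]), 'tau': array([ 2.66357538e-04, -4.75127077e+01,  1.36462692e+00, -2.54219556e+01,
        1.14419003e-02,  9.41636099e-03,  9.57219669e-06]), 'eef_pos': array([ 196.14183007, -619.01001535,  230.24850829]), 'eef_rot': array([ 9.88246288e-01,  1.52866802e-01, -2.20321085e-04, -9.83284822e-04]), 'force': array([ 0.09296332, -0.15079671, -0.14124253]), 'torque': array([-0.02590742, -0.00526246,  0.03178866]), 'gripper_width': 85.45855717841151} 18.700000000000003
scene {'mtx': array([[386.43314887,   0.        , 252.78754014],
       [  0.        , 386.43314887, 187.94652876],
       [  0.        ,   0.        ,   1.        ]]), 'k1': -0.11504567529412903, 'xyz': array([ 901.9304601 , -102.3826284 ,  654.30831806]), 'rotation': array([0.22799303, 0.16972753, 0.55061478, 0.78487904])}
holder_center [([287.9, 158.6], 0.87), (
[... 496 characters left out ...]
], 0.84), ([168.0, 208.8], 0.66)]
bed [([330.3, 140.0], 0.97)]
handles []
clamp [([321.5, 191.5], 0.77)]
wrist {'mtx': array([[273.78085454,   0.        , 250.90489812],
       [  0.        , 273.78085454, 193.66000542],
       [  0.        ,   0.        ,   1.        ]]), 'k1': -0.004868016650895769, 'hand_eye': array([[ 7.09950349e-04,  9.51984018e-01,  3.06146902e-01,
         7.91362167e+01],
       [ 9.99999731e-01, -7.32763888e-04, -4.04075538e-05,
        -4.82103866e-01],
       [ 1.85866049e-04,  3.06146849e-01, -9.51984282e-01,
        -1.41967858e+02],
       [ 0.00000000e+00,  0.00000000e+00,  0.00000000e+00,
         1.00000000e+00]])}
holder_center []
bed []
handles []
clamp []
```

View pics/scene0.png

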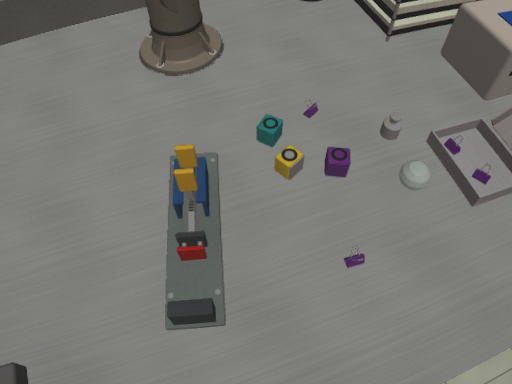

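View pics/top0.png

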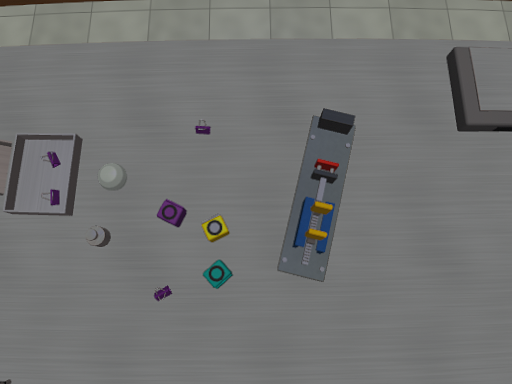

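View pics/wrist0.png

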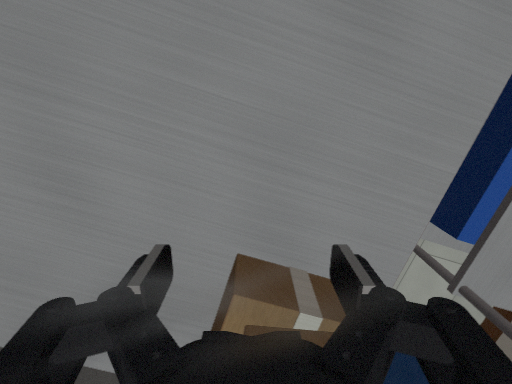

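```bash
cat > h.py <<'E'
from cell import robot
import numpy as np, cv2
from scipy.spatial.transform import Rotation as R
def cam(n,obs=None):
    c=robot.get_calibration(n)
    if n=="wrist":
        o=obs or robot.get_obs(); Rt=R.from_quat(o['eef_rot']).as_matrix(); H=np.array(c['hand_eye'])
        return c['mtx'],c['k1'],Rt@H[:3,3]+o['eef_pos'],Rt@H[:3,:3]
    return c['mtx'],c['k1'],np.array(c['xyz']),R.from_quat(c['rotation']).as_matrix()
def pix(C,P):
    m,k,t,Rm=C; p=(np.atleast_2d(P)-t)@Rm; s=np.c_[p[:,0]/-p[:,2],-p[:,1]/-p[:,2]]
    s=s*(1+k*(s**2).sum(1))[:,None]; return s*[m[0,0],m[1,1]]+[m[0,2],m[1,2]]
def ray(C,uv):
    m,k,t,Rm=C; u=(np.array(uv,float)-[m[0,2],m[1,2]])/[m[0,0],m[1,1]]; s=u.copy()
    for _ in range(20): s=u/(1+k*(s@s))
    d=Rm@np.array([s[0],-s[1],-1]); return t,d
def onz(C,uv,z):
    t,d=ray(C,uv); return t+d*(z-t[2])/d[2]
def save(n,name,scale=1,crop=None):
    im=robot.get_image(n)[:,:,::-1].copy()
    if crop: x0,y0,x1,y1=crop; im=im[y0:y1,x0:x1]
    if scale!=1: im=cv2.resize(im,None,fx=scale,fy=scale,interpolation=cv2.INTER_CUBIC)
    cv2.imwrite(f"pics/{name}.png",im)
E
python3 - <<'E'
from h import *
T=cam("top");S=cam("scene")
for p in [(315,115),(356,122),(323,281),(278,271)]: print("base",onz(T,p,12).round(1))
print("handles S",onz(S,(183.2,166.5),105)); 
print("bed T",onz(T,(330.3,140),12),"S",onz(S,(193.9,292.2),12)); print("clamp",onz(T,(321.5,191.5),0),onz(S,(194.7,234),0))
print("holder",onz(T,(215.7,225.8),24),onz(S,(287.9,158.6),24))
save("top","t1",5,(260,100,370,200));save("top","t2",5,(260,190,370,290));save("top","t3",8,(185,205,245,250))
E
```

```text
base [ 738.4 -107.8   12. ]
base [ 720.6 -200.7   12. ]
base [ 368.9 -107.7   12. ]
base [390.5 -14.9  12. ]
handles S [477.56439539 -90.89248641 105.        ]
bed T [ 677.51345485 -139.31395134   12.        ] S [ 670.65446791 -137.08884209   12.        ]
clamp [ 561.8003835  -115.69578745    0.        ] [ 557.79608432 -106.6302385     0.        ]
holder [484.83805897 114.45371926  24.        ] [470.25666127 117.6673428   24.        ]
```

View pics/t1.png

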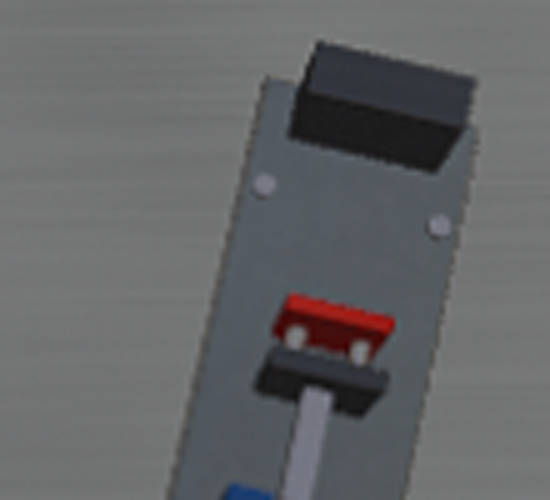

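View pics/t2.png

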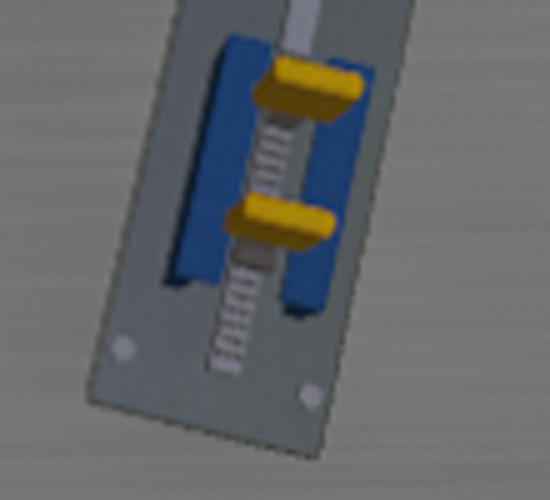

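View pics/t3.png

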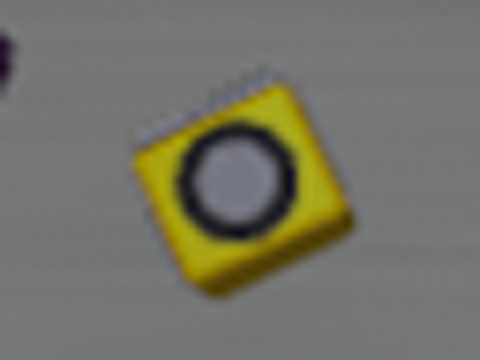

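```bash
cat > fit.py <<'E'
from h import *
from scipy.optimize import least_squares
M=np.array([[170,50,12],[170,-50,12],[-190,50,12],[-190,-50,12],[165,35,65],[165,-35,65],[140,-35,65],[140,35,65]],float)
def W(q,P):
    c,s=np.cos(q[2]),np.sin(q[2]); P=np.atleast_2d(P)
    return np.c_[q[0]+c*P[:,0]-s*P[:,1],q[1]+s*P[:,0]+c*P[:,1],P[:,2]]
E
python3 - <<'E'
from fit import *
T=cam("top");S=cam("scene")
uv=np.array([(313,115.6),(355.6,125.6),(277.6,270.4),(323.6,281.6),(324,108.4),(355.2,115.6),(353.2,125.4),(320.8,118.8)])
r=least_squares(lambda q:(pix(T,W(q,M))-uv).ravel(),[558,-107,-.2]);print(r.x,r.fun.reshape(-1,2).round(1))
print("bed",W(r.x,[119,0,12]))
print(pix(S,W(r.x,M)).round(1))
# handles along axis from scene
h=onz(S,(183.2,166.5),105); c,s=np.cos(r.x[2]),np.sin(r.x[2]);d=h[:2]-r.x[:2];print("handles clamp xy",c*d[0]+s*d[1],-s*d[0]+c*d[1])
# handles top faces z=132 in top: centers
for p in [(318/5+260,72/5+190),(290/5+260,212/5+190)]:
    h=onz(T,p,132);d=h[:2]-r.x[:2];print("handle",c*d[0]+s*d[1],-s*d[0]+c*d[1])
for p in [(288/5+260,295/5+100),(394/5+260,318/5+100)]:
    h=onz(T,p,59);d=h[:2]-r.x[:2];print("pad",c*d[0]+s*d[1],-s*d[0]+c*d[1])
# holder top z=48
q=[]
for p in [(136,155),(285,82),(350,212),(195,288)]:
    h=onz(T,(p[0]/8+185,p[1]/8+205),48);q.append(h);print(h.round(1))
q=np.array(q);print("ctr",q.mean(0),"edges",np.linalg.norm(np.roll(q,-1,0)-q,axis=1))
for a,b in [(0,1),(1,2),(2,3),(3,0)]: print(np.degrees(np.arctan2(*(q[b]-q[a])[[1,0]])))
save("scene","s1",4,(150,130,240,250));save("scene","s2",4,(150,210,240,335));save("scene","s3",8,(260,130,320,190))
E
```

```text
[ 5.61862105e+02 -1.09100609e+02 -2.55285160e-01] [[ 0.2 -0.8]
 [ 0.5 -0.8]
 [-0.6  0.5]
 [ 0.3  1.1]
 [-0.7 -0.5]
 [ 0.1 -0.2]
 [ 0.   0.6]
 [ 0.2 -0.4]]
bed [[ 677.00547293 -139.1506478    12.        ]]
[[224.6 323.7]
 [163.9 328.4]
 [216.3 151. ]
 [169.3 154.9]
 [211.9 312.9]
 [166.2 316.4]
 [166.5 300.5]
 [211.3 297. ]]
handles clamp xy -86.16367213254745 -3.6689493258943315
handle -56.628154080446656 1.1931383833463762
handle -109.35254026483807 0.47582690185821264
pad 51.91515710443242 22.970500828807907
pad 52.9051535685213 -22.026086170134633
[484.7 139.9  48. ]
[503.2 102.1  48. ]
[469.7  85.3  48. ]
[450.8 124.4  48. ]
ctr [477.10215609 112.95319762  48.        ] edges [42.1027792  37.46913145 43.39625272 37.33090066]
-64.00738656908855
-153.43985237962374
115.79749715149478
24.577248046218166
```

View pics/s1.png

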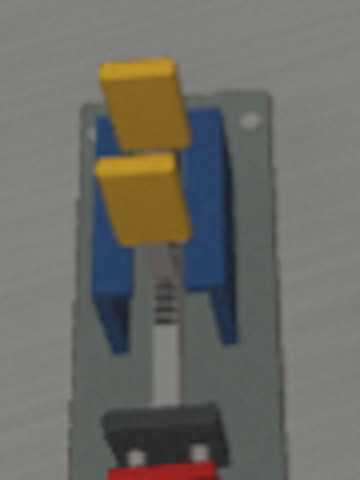

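View pics/s2.png

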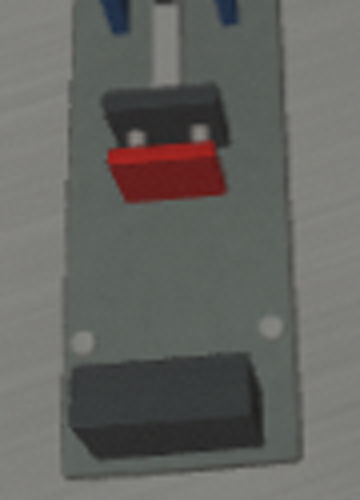

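View pics/s3.png

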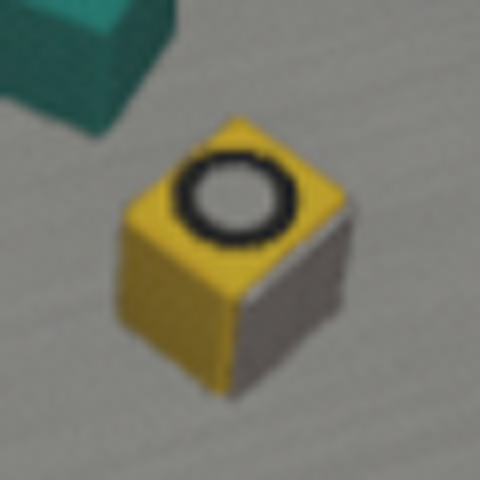

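```bash
python3 -m creep '[[1,[0,0,0],[0,0,-8.1]],[1,[40,-20,0],[0,0,0]],[1,[40,-20,0],[0,0,0]],[1,[40,-20,0],[0,0,0]],[1,[40,-20,0],[0,0,0]],[1,[40,-20,0],[0,0,0]],[1,[40,-20,0],[0,0,0]],[1,[40,-20,0],[0,0,0]],[1,[40,-20,0],[0,0,0]],[1,[25,-38,0],[0,0,0]],[1,[25,-38,0],[0,0,0]],[1,[25,-38,0],[0,0,0]],[1,[25,-38,0],[0,0,0]],[1,[25,-38,0],[0,0,0]],[1,[25,-38,0],[0,0,0]],[1,[25,-38,0],[0,0,0]],[1,[25,-38,0],[0,0,0]],[1,[25,-38,0],[0,0,0]]]'
cat > to.py <<'E'
from h import *
def to(xyz,yawx):  # total shift in current tool axes; turn (tool rotvec deg) to pointing-down with tool x at yaw deg
    o=robot.get_obs();Rt=R.from_quat(o['eef_rot']); d=Rt.inv().apply(np.array(xyz)-o['eef_pos'])
    a=np.radians(yawx);G=R.from_matrix(np.array([[np.cos(a),np.sin(a),0],[np.sin(a),-np.cos(a),0],[0,0,-1]]).T.T)
    print("t",o['time_s'].__round__(2),"pos",o['eef_pos'].round(1),"F",o['force'].round(1),"w",round(o['gripper_width'],1))
    print("shift",d.round(1),"turn",np.degrees((Rt.inv()*G).as_rotvec()).round(2))
E
python3 -c "
from to import *
to((479.2,114,230),25.7)"
```

```text
time_s: 2.85
eef_pos: [479.3, 86.4, 229.9]
eef_rot: [0.976, 0.217, 0.003, 0.006]
force: [1.2, -1.0, -1.0]
gripper_width: 85.2
t 2.85 pos [479.3  86.4 229.9] F [ 1.2 -1.  -1. ] w 85.2
shift [ 11.6 -25.   -0.4] turn [ 0.81 -0.22 -0.68]
```

```bash
python3 -m creep '[[1,[11.6,-25,0],[0.8,-0.2,-0.7]],[1,[0,0,0],[0,0,0]]]'
python3 -c "
from to import *
to((479.2,114,230),25.7)
C=cam('wrist');save('wrist','w1',1.5)
print(robot.pinpoint('holder_center','wrist'))
for P in [(479.2,114,24),(477.1,113,48)]: print(pix(C,P))
"
```

```text
time_s: 3.05
eef_pos: [478.9, 123.5, 230.7]
eef_rot: [0.973, 0.229, 0.002, -0.002]
force: [0.0, 0.2, -0.0]
gripper_width: 85.3
t 3.05 pos [478.9 123.5 230.7] F [ 0.   0.2 -0. ] w 85.3
shift [-4.   8.6  0.6] turn [-0.19 -0.25  0.75]
[]
[[258.27219383 173.23073329]]
[[258.66200641 179.60491092]]
```

View pics/w1.png

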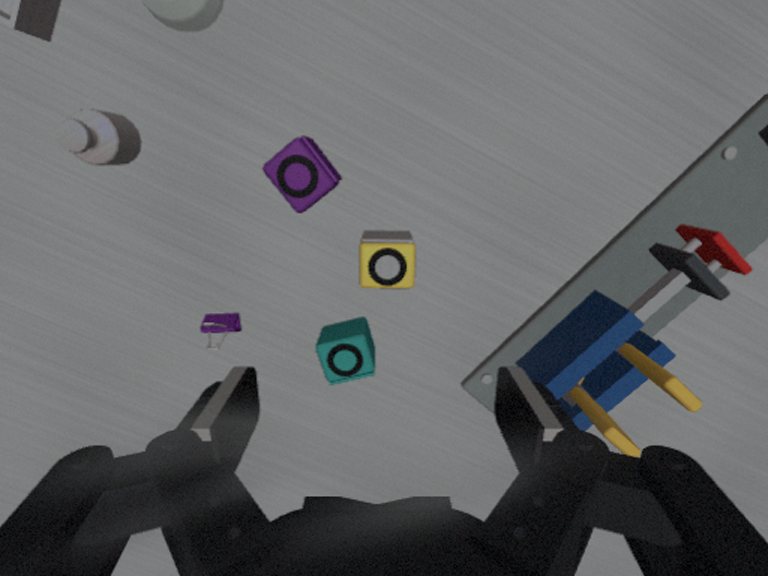

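```bash
python3 -c "
from to import *
C=cam('wrist')
for p in [(360,240),(413.5,240),(415,287.5),(360,288)]: print(onz(C,(p[0]/1.5,p[1]/1.5),48).round(1))
print(onz(C,(387.2/1.5,264/1.5),48), onz(C,(387/1.5,266/1.5),48))
T=cam('top');S=cam('scene');
print('top',onz(T,(237/8+185,181/8+205),48),'scene',onz(S,(237/8+260,199/8+130),48))
"
```

```text
[489.  139.2  48. ]
[507.9 100.9  48. ]
[473.3  81.3  48. ]
[452.8 121.9  48. ]
[481.0069782  110.87794297  48.        ] [479.43864867 110.27367861  48.        ]
top [477.84955738 114.10395764  48.        ] scene [479.30206318 116.05824323  48.        ]
```

```bash
python3 -c "
from to import *
to((480.8,113.8,13),26.2)"
```

```text
t 3.15 pos [479.1 119.2 230.3] F [-0.2 -0.2  0.4] w 85.6
shift [ -1.5   5.8 217.3] turn [-0.05 -0.16 -0.07]
```

```bash
python3 -m creep '[[1,[0,4,30],[0,0,0]],[1,[0,0,45],[0,0,0]],[1,[0,0,45],[0,0,0]],[1,[0,0,40],[0,0,0]],[1,[0,0,20],[0,0,0]],[1,[0,0,0],[0,0,0]]]'
python3 -c "
from to import *
to((481,115.4,13),26.2)"
```

```text
time_s: 3.75
eef_pos: [486.4, 101.5, 46.7]
eef_rot: [0.976, 0.217, 0.004, 0.004]
force: [-0.0, 0.1, 0.1]
gripper_width: 85.4
t 3.75 pos [486.4 101.5  46.7] F [-0.   0.1  0.1] w 85.4
shift [  0.8 -15.3  33.5] turn [ 0.59 -0.36 -1.19]
```

```bash
python3 -m creep '[[1,[0.8,-15.3,0],[0.6,-0.4,-1.2]],[1,[0,0,0],[0,0,0]]]'
python3 -c "
from to import *
to((481,115.4,13),26.2)"
```

```text
time_s: 3.95
eef_pos: [481.3, 114.3, 47.7]
eef_rot: [0.974, 0.225, -0.0, 0.0]
force: [0.6, 0.2, -0.3]
gripper_width: 85.7
t 3.95 pos [481.3 114.3  47.7] F [ 0.6  0.2 -0.3] w 85.7
shift [ 0.2 -1.1 34.7] turn [ 0.02  0.03 -0.16]
```

```bash
python3 -m creep '[[1,[0,-1,18],[0,0,0]],[1,[0,0,16],[0,0,0]],[1,[0,0,0],[0,0,0]]]'
python3 -c "
from to import *
to((481,115.4,13),26.2)
save('wrist','w2',1.5)"
```

```text
time_s: 4.25
eef_pos: [485.8, 116.2, 18.3]
eef_rot: [0.974, 0.225, 0.005, 0.001]
force: [-0.2, -0.5, 0.6]
gripper_width: 85.2
t 4.25 pos [485.8 116.2  18.3] F [-0.2 -0.5  0.6] w 85.2
shift [-4.7 -1.4  5.3] turn [ 0.24 -0.58 -0.16]
```

View pics/w2.png

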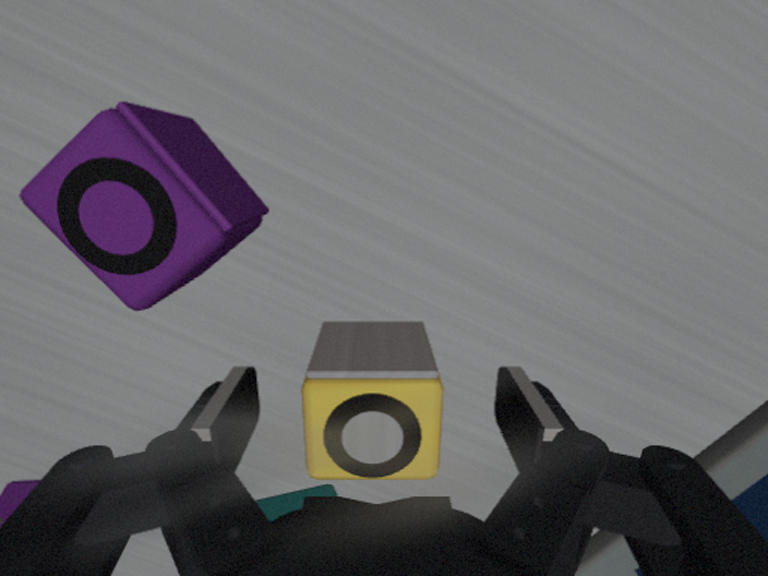

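```bash
python3 -c "
from to import *
to((481,115.4,13),26.2)
C=cam('wrist')
print(onz(C,(372/1.5,437/1.5),48))"
```

```text
t 4.3 pos [486.7 116.6  19.3] F [ 0.1 -0.3  0.9] w 85.3
shift [-5.7 -1.4  6.2] turn [ 0.26 -0.7  -0.16]
[478.74006203 114.90009521  48.        ]
```

```bash
python3 -m creep '[[1,[-5.7,-1,6],[0.3,-0.7,-0.2]],[1,[0,0,0],[0,0,0]]]'
python3 -c "
from to import *
to((480.8,115.8,13),26.2)"
```

```text
time_s: 4.5
eef_pos: [482.7, 115.4, 15.3]
eef_rot: [0.974, 0.227, 0.002, -0.0]
force: [0.0, -0.4, 0.7]
gripper_width: 85.2
t 4.5 pos [482.7 115.4  15.3] F [ 0.  -0.4  0.7] w 85.2
shift [-1.5 -1.2  2.3] turn [ 0.02 -0.18  0.06]
```

```bash
python3 -m creep '[[1,[-1.5,-1,1],[0,0,0]],[0,[0,0,0],[0,0,0]],[0,[0,0,0],[0,0,0]],[0,[0,0,0],[0,0,0]],[0,[0,0,0],[0,0,0]],[0,[0,0,0],[0,0,0]],[0,[0,0,0],[0,0,0]],[0,[0,0,0],[0,0,0]]]'
python3 -c "
from to import *
to((480.8,115.8,13),26.2)
save('wrist','w3',1.5)"
```

```text
time_s: 5.3
eef_pos: [482.0, 115.8, 16.1]
eef_rot: [0.974, 0.227, 0.003, -0.0]
force: [-0.1, 0.7, 0.7]
gripper_width: 45.4
t 5.3 pos [482.  115.8  16.1] F [-0.1  0.7  0.7] w 45.4
shift [-1.1 -0.5  3.1] turn [ 0.08 -0.34  0.04]
```

View pics/w3.png

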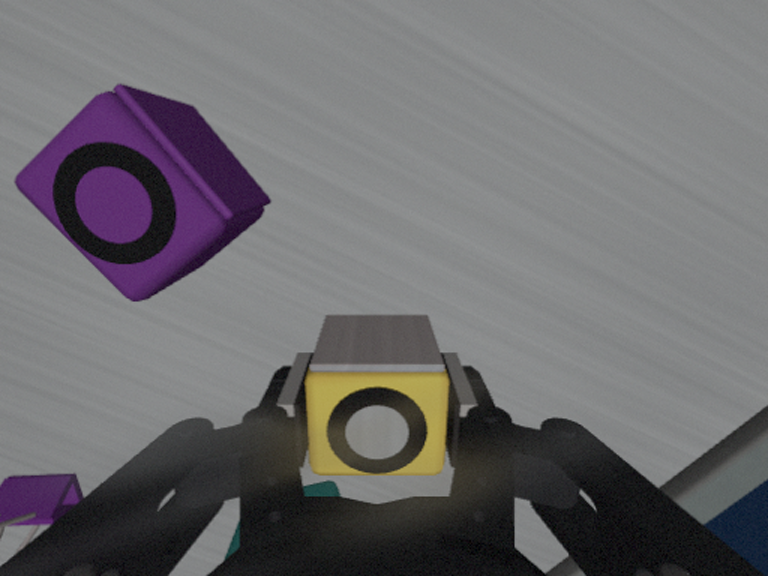

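```bash
python3 -m creep '[[0,[0,0,-30],[0,0,0]],[0,[0,0,-45],[0,0,0]],[0,[0,0,-45],[0,0,0]],[0,[0,0,0],[0,0,0]]]'
python3 -c "
from to import *
to((677,-139.1,130),-14.6)
C=cam('wrist')
"
```

```text
time_s: 5.75
eef_pos: [479.2, 115.3, 137.6]
eef_rot: [0.974, 0.227, -0.0, -0.001]
force: [1.4, 0.2, -0.9]
gripper_width: 45.4
t 5.75 pos [479.2 115.3 137.6] F [ 1.4  0.2 -0.9] w 45.4
shift [ 64.7 315.7   7.1] turn [-0.06  0.06 40.89]
```

```bash
python3 -m creep '[[0,[0,0,0],[0,0,8.2]],[0,[0,0,0],[0,0,8.2]],[0,[0,0,0],[0,0,8.2]],[0,[0,0,0],[0,0,8.2]],[0,[0,0,0],[0,0,8.2]],[0,[35,27,0],[0,0,0]],[0,[35,27,0],[0,0,0]],[0,[35,27,0],[0,0,0]],[0,[35,27,0],[0,0,0]],[0,[35,27,0],[0,0,0]],[0,[35,27,0],[0,0,0]],[0,[20,16,0],[0,0,0]],[0,[0,0,0],[0,0,0]]]'
python3 -c "
from to import *
to((674,-138.4,130),-14.6)
"
```

```text
time_s: 7.05
eef_pos: [647.3, -129.1, 121.9]
eef_rot: [0.99, -0.14, -0.009, 0.003]
force: [0.4, 0.4, -2.3]
gripper_width: 45.1
t 7.05 pos [ 647.3 -129.1  121.9] F [ 0.4  0.4 -2.3] w 45.1
shift [28.   1.6 -8.6] turn [ 0.5   0.99 -1.47]
```

```bash
python3 -m creep '[[0,[18,1.6,-5],[0.5,1,-1.5]],[0,[0,0,0],[0,0,0]],[0,[0,0,0],[0,0,0]]]'
python3 -c "
from fit import *
from to import to
to((674,-138.4,130),-14.6)
C=cam('wrist');save('wrist','w4',1.5)
q=[561.9,-109.1,-.2553]
print((pix(C,W(q,M))*1.5).round(0))
print((pix(C,W(q,[[155,-35,65],[160,45,12],[160,-45,12]]))*1.5).round(0))
"
```

```text
time_s: 7.35
eef_pos: [660.9, -134.1, 121.6]
eef_rot: [0.992, -0.127, -0.005, -0.001]
force: [-1.0, -0.5, -1.6]
gripper_width: 45.2
t 7.35 pos [ 660.9 -134.1  121.6] F [-1.  -0.5 -1.6] w 45.2
shift [13.7  0.9 -8.5] turn [-0.03  0.53  0.06]
[[294. 176.]
 [464. 176.]
 [320. 606.]
 [435. 607.]
 [306. 193.]
 [454. 193.]
 [451. 245.]
 [308. 245.]]
[[453. 214.]
 [304. 193.]
 [455. 194.]]
```

View pics/w4.png

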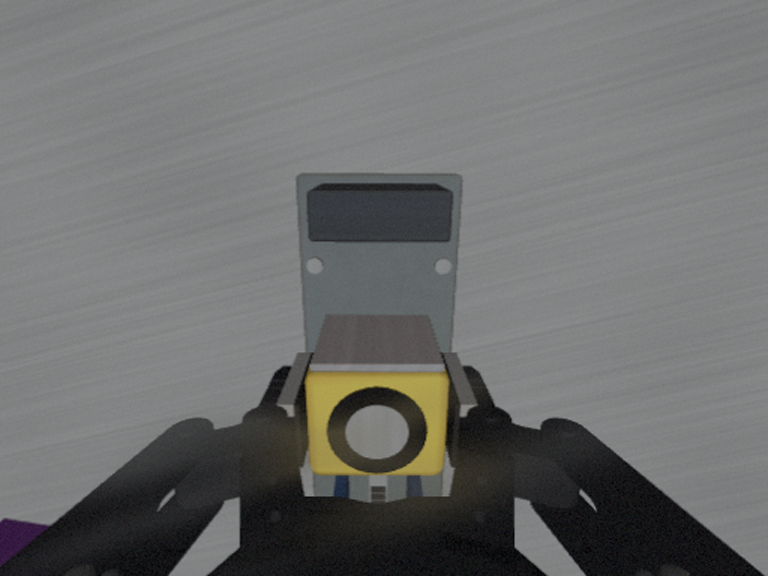

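```bash
python3 -c "
from fit import *
o=robot.get_obs();print(o['eef_pos'])
C=cam('wrist',o)
uv=np.array([(297,174),(462,175),(309,191),(452,191),(451.5,240.5),(308,240.5)])/1.5
Mi=M[[0,1,4,5,6,7]]
r=least_squares(lambda q:(pix(C,W(q,Mi))-uv).ravel(),[558,-107,-.25]);print(r.x,(1.5*r.fun.reshape(-1,2)).round(1))
Rt=R.from_quat(o['eef_rot'])
for q in (r.x,[561.9,-109.1,-.2553]):
  print('bed',W(q,[119,0,12]),'anvil face',W(q,[140,0,65]),np.degrees(q[2]))
  print('in tool', Rt.inv().apply(W(q,[119,0,36])-o['eef_pos']))
# ring & holder corners in tool: top of holder 16.1 mm grasp => top at TCP+31.9
z=o['eef_pos'][2]+31.9
for p in [(376.5,430),(308,372),(446,372),(444,472),(313,472)]: print(Rt.inv().apply(onz(C,(p[0]/1.5,p[1]/1.5),z)-o['eef_pos']).round(1))
"
```

```text
[ 661.00945491 -134.27053948  121.70099127]
[ 5.63241990e+02 -1.09664318e+02 -2.55804562e-01] [[-2.3 -0.4]
 [ 2.5 -0.9]
 [-3.2 -1.2]
 [ 2.7 -0.8]
 [ 0.   2.2]
 [ 0.4  1.7]]
bed [[ 678.36973404 -139.77415884   12.        ]] anvil face [[ 698.68639478 -145.08766015   65.        ]] -14.656521797957842
in tool [[18.93186391  0.98220529 85.53916544]]
bed [[ 677.04292184 -139.15174786   12.        ]] anvil face [[ 697.36226099 -144.45499748   65.        ]] -14.627612509689918
in tool [[17.49138641  0.71259027 85.55174913]]
[ -3.   -0.6 -31.9]
[ 17.7 -21.2 -32.1]
[ 17.7  20.3 -32.1]
[-19.4  21.7 -31.7]
[-19.5 -21.5 -31.7]
```

```bash
python3 -m creep '[[0,[13.5,1,0],[0,0.6,0]],[0,[0,0,0],[0,0,0]],[0,[0,0,0],[0,0,0]]]'
python3 -c "
from to import *
to((674,-138.4,28.5),-14.6)
"
```

```text
time_s: 7.7
eef_pos: [673.5, -136.1, 121.0]
eef_rot: [0.992, -0.125, 0.0, -0.0]
force: [-0.0, -0.3, -2.0]
gripper_width: 45.2
t 7.7 pos [ 673.5 -136.1  121. ] F [-0.  -0.3 -2. ] w 45.2
shift [ 1.1  2.1 92.5] turn [-0.03 -0.02  0.24]
```

```bash
python3 -m creep '[[0,[0,2,15],[0,0,0]],[0,[0,0,20],[0,0,0]],[0,[0,0,0],[0,0,0]]]'
python3 -c "
from to import *
to((674,-138.4,28.5),-14.6)
"
```

```text
time_s: 8.0
eef_pos: [672.6, -137.6, 84.0]
eef_rot: [0.992, -0.125, 0.0, -0.0]
force: [-0.7, -0.4, -1.8]
gripper_width: 45.3
t 8.0 pos [ 672.6 -137.6   84. ] F [-0.7 -0.4 -1.8] w 45.3
shift [ 1.5  0.5 55.5] turn [-0.02 -0.03  0.29]
```

```bash
python3 -m creep '[[0,[1.2,0.5,15],[0,0,0.2]],[0,[0,0,15],[0,0,0]],[0,[0,0,14],[0,0,0]],[0,[0,0,0],[0,0,0]]]'
python3 -c "
from to import *
to((674,-138.4,28.5),-14.6)
save('scene','s4',4,(140,200,250,340))
"
```

```text
time_s: 8.4
eef_pos: [673.1, -138.6, 35.8]
eef_rot: [0.992, -0.127, -0.0, -0.0]
force: [-0.4, -0.3, -2.3]
gripper_width: 45.2
t 8.4 pos [ 673.1 -138.6   35.8] F [-0.4 -0.3 -2.3] w 45.2
shift [ 0.8 -0.5  7.3] turn [-0.    0.04  0.05]
```

View pics/s4.png

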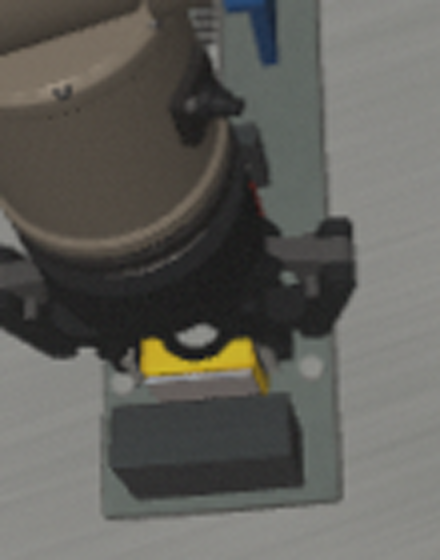

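```bash
python3 -m creep '[[0,[0.5,-0.3,4],[0,0,0]],[0,[0,0,2],[0,0,0]],[0,[0,0,1],[0,0,0]],[0,[0,0,0],[0,0,0]]]'
python3 -c "
from to import *
to((674,-138.4,28.5),-14.6)
"
```

```text
time_s: 8.85
eef_pos: [676.3, -138.6, 31.3]
eef_rot: [0.992, -0.127, 0.002, -0.0]
force: [0.4, 1.2, -1.3]
gripper_width: 45.1
t 8.85 pos [ 676.3 -138.6   31.3] F [ 0.4  1.2 -1.3] w 45.1
shift [-2.3  0.4  2.8] turn [-0.05 -0.28  0.05]
```

```bash
python3 -m creep '[[0,[-2,0.3,2],[0,-0.2,0]],[0,[0,0,0.5],[0,0,0]],[0,[0,0,0],[0,0,0]]]'
python3 -c "
from to import *
to((674,-138.4,28.5),-14.6)
"
```

```text
time_s: 9.15
eef_pos: [674.8, -138.5, 29.6]
eef_rot: [0.992, -0.127, 0.001, -0.0]
force: [0.2, 0.1, -2.6]
gripper_width: 44.9
t 9.15 pos [ 674.8 -138.5   29.6] F [ 0.2  0.1 -2.6] w 44.9
shift [-0.8  0.1  1. ] turn [-0.05 -0.16  0.05]
```

```bash
python3 -m creep '[[0,[-0.5,0,1.2],[0,0,0]],[0,[0,0,0.7],[0,0,0]]]'
python3 -c "
from to import *
to((674,-138.4,28.5),-14.6)
"
```

```text
time_s: 9.35
eef_pos: [674.5, -138.4, 28.2]
eef_rot: [0.992, -0.127, 0.002, -0.0]
force: [-1.7, 0.1, 3.1]
gripper_width: 45.4
t 9.35 pos [ 674.5 -138.4   28.2] F [-1.7  0.1  3.1] w 45.4
shift [-0.5  0.1 -0.3] turn [-0.05 -0.18  0.04]
```

```bash
python3 -m creep '[[1,[0,0,0],[0,0,0]],[1,[0,0,0],[0,0,0]],[1,[0,0,0],[0,0,0]],[1,[0,0,0],[0,0,0]],[1,[0,0,0],[0,0,0]]]'
python3 -c "
from to import *
to((674,-138.4,28.5),-14.6)
save('wrist','w5',1.5)
"
```

```text
time_s: 9.85
eef_pos: [675.6, -138.5, 29.1]
eef_rot: [0.992, -0.127, 0.003, -0.0]
force: [0.2, -0.4, 0.8]
gripper_width: 85.9
t 9.85 pos [ 675.6 -138.5   29.1] F [ 0.2 -0.4  0.8] w 85.9
shift [-1.5  0.3  0.6] turn [-0.06 -0.32  0.04]
```

View pics/w5.png

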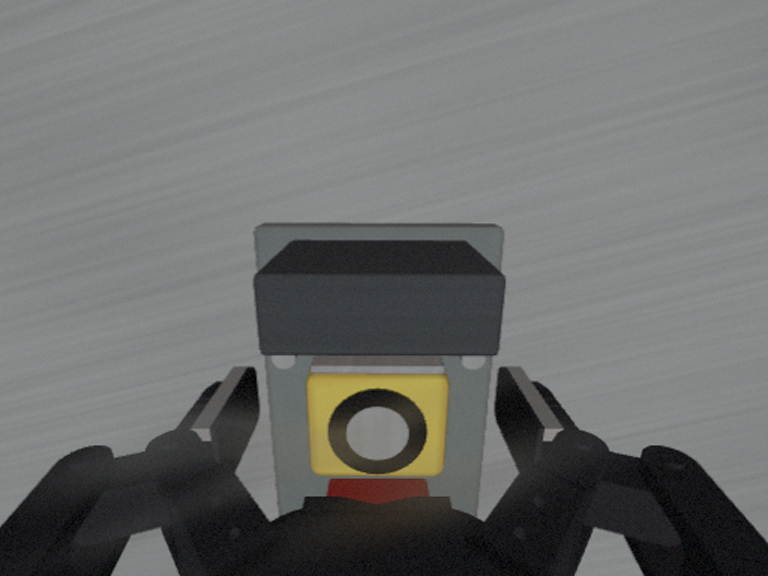

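```bash
python3 -m creep '[[1,[-1,0,-15],[0,-0.3,0]],[1,[0,0,-30],[0,0,0]],[1,[0,0,-45],[0,0,0]],[1,[0,0,-45],[0,0,0]],[1,[0,0,-40],[0,0,0]],[1,[0,0,0],[0,0,0]],[1,[0,0,0],[0,0,0]]]'
python3 -c "
from fit import *
from to import to
q=[562.6,-109.4,-.2555]
print(W(q,[-84,0,105]))
to(W(q,[-84,0,200])[0],75.4)
to(W(q,[-84,0,200])[0],-104.6)
print(robot.get_obs()['joint_pos'].round(2))
"
```

```text
time_s: 10.6
eef_pos: [673.3, -138.2, 208.7]
eef_rot: [0.992, -0.127, -0.002, -0.001]
force: [-0.1, 0.1, -0.1]
gripper_width: 85.1
[[481.32688763 -88.17074647 105.        ]]
t 10.6 pos [ 673.3 -138.2  208.7] F [-0.1  0.1 -0.1] w 85.1
shift [-198.3   -0.2    9.5] turn [ -0.23   0.15 -89.94]
t 10.6 pos [ 673.3 -138.2  208.7] F [-0.1  0.1 -0.1] w 85.1
shift [-198.3   -0.2    9.5] turn [ 0.15  0.23 90.06]
[ 0.36  0.5  -0.32  1.45  0.16  1.22 -1.8 ]
```

```bash
python3 -m creep '[[1,[-45,0,0],[0,0,0]],[1,[-45,0,0],[0,0,0]],[1,[-45,0,0],[0,0,0]],[1,[-45,0,0],[0,0,0]],[1,[0,0,0],[0,0,-8.5]],[1,[0,0,0],[0,0,-8.5]],[1,[0,0,0],[0,0,-8.5]],[1,[0,0,0],[0,0,-8.5]],[1,[0,0,0],[0,0,-8.5]],[1,[0,0,0],[0,0,-8.5]],[1,[0,0,0],[0,0,-8.5]],[1,[0,0,0],[0,0,-8.5]],[1,[0,0,0],[0,0,-8.5]],[1,[0,0,0],[0,0,-8.5]],[1,[0,0,0],[0,0,-4]],[1,[0,0,0],[0,0,0]]]'
python3 -c "
from fit import *
from to import to
q=[562.6,-109.4,-.2555]
to(W(q,[-84,0,200])[0],75.4)
"
```

```text
time_s: 12.2
eef_pos: [474.0, -89.9, 184.5]
eef_rot: [0.789, 0.614, -0.015, -0.018]
force: [0.5, 0.1, 0.5]
gripper_width: 85.3
t 12.2 pos [474.  -89.9 184.5] F [0.5 0.1 0.5] w 85.3
shift [  3.5   6.  -15.8] turn [-2.67  0.1   0.39]
```

```bash
python3 -m creep '[[1,[3.5,6,-15],[-2.6,0.1,0.4]],[1,[0,0,0],[0,0,0]],[1,[0,0,0],[0,0,0]]]'
python3 -c "
from fit import *
from to import to
q=[562.6,-109.4,-.2555]
to(W(q,[-84,0,200])[0],75.4)
o=robot.get_obs();C=cam('wrist',o);save('wrist','w6',1.5)
x=-84
H=np.array([[x+sx*31,sy*17,132] for sx in(-1,1) for sy in (-1,1)]+[[x+sx*21,sy*17,132] for sx in(-1,1) for sy in (-1,1)])
print((1.5*pix(C,W(q,H))).round(0)); np.save('o6.npy',np.r_[o['eef_pos'],o['eef_rot']])
print(robot.pinpoint('handles','wrist'))
"
```

```text
time_s: 12.5
eef_pos: [479.2, -88.2, 196.3]
eef_rot: [0.793, 0.61, -0.002, -0.003]
force: [0.5, 1.0, -0.2]
gripper_width: 85.6
t 12.5 pos [479.2 -88.2 196.3] F [ 0.5  1.  -0.2] w 85.6
shift [ 0.6  2.  -3.7] turn [-0.38  0.   -0.28]
[[324. 341.]
 [321. 282.]
 [437. 341.]
 [440. 282.]
 [342. 341.]
 [340. 282.]
 [419. 341.]
 [420. 282.]]
[{'location': [253.2, 195.7], 'p': 0.89}]
```

View pics/w6.png

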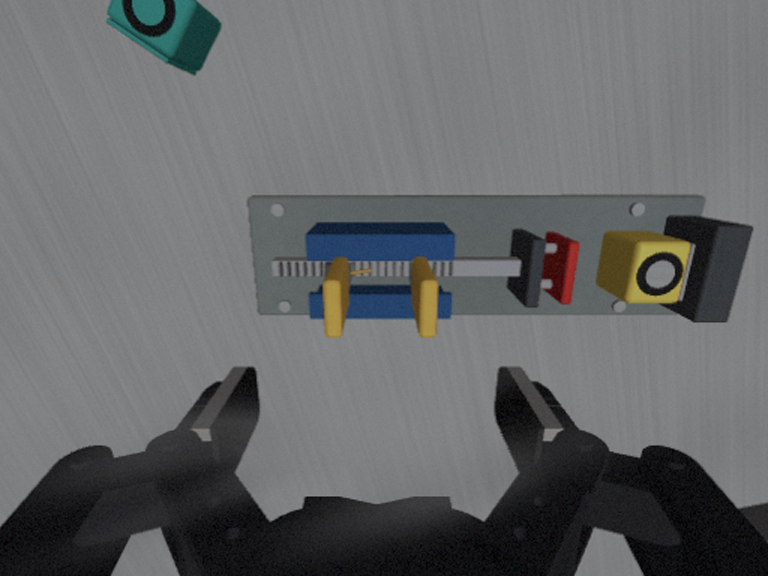

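```bash
python3 -c "
from fit import *
a=np.load('o6.npy');o=dict(eef_pos=a[:3],eef_rot=a[3:]);C=cam('wrist',o)
q=np.array([562.6,-109.4,-.2555]);c,s=np.cos(q[2]),np.sin(q[2])
def cl(h): d=h[:2]-q[:2]; return np.round([c*d[0]+s*d[1],-s*d[0]+c*d[1]],1)
print('pin',cl(onz(C,(253.2,195.7),105)))
for p in [(326,334),(437,334),(345,333),(416,333)]: print(cl(onz(C,(p[0]/1.5,p[1]/1.5),132)))
for p in [(248,196),(705,197),(258,314)]: print('base',cl(onz(C,(p[0]/1.5,p[1]/1.5),12)))
for p in [(572,234),(577,302)]: print('pad',cl(onz(C,(p[0]/1.5,p[1]/1.5),59)))
for p in [(306,232),(454,232)]: print('hous',cl(onz(C,(p[0]/1.5,p[1]/1.5),68)))
"
```

```text
pin [-84.3   1.7]
[-113.8  -12.6]
[-53.1 -12.7]
[-103.4  -12.1]
[-64.6 -12.1]
base [-186.7   51.2]
base [168.6  49.5]
base [-187.9  -47.2]
pad [47.2 29.1]
pad [ 57.8 -20.2]
hous [-133.    32.5]
hous [-35.1  32.2]
```

```bash
python3 -c "
from fit import *
from to import to
to(W([562.6,-109.4,-.2555],[-84,2,90])[0],75.36)
"
```

```text
t 12.6 pos [479.5 -88.1 196.5] F [ 0.8 -0.2  0.2] w 85.6
shift [  2.3   2.4 106.5] turn [-0.35 -0.02 -0.21]
```

```bash
python3 -m creep '[[1,[2.3,2.4,10],[-0.4,0,-0.2]],[1,[0,0,20],[0,0,0]],[1,[0,0,0],[0,0,0]]]'; python3 -c "
from fit import *
from to import to
to(W([562.6,-109.4,-.2555],[-84,2,90])[0],75.36)
"
```

```text
time_s: 12.9
eef_pos: [482.2, -86.4, 163.7]
eef_rot: [0.792, 0.611, 0.0, -0.0]
force: [-0.7, 0.2, -0.7]
gripper_width: 85.4
t 12.9 pos [482.2 -86.4 163.7] F [-0.7  0.2 -0.7] w 85.4
shift [ 0.  -0.4 73.7] turn [-0.01 -0.03 -0.05]
```

```bash
python3 -m creep '[[1,[0,0,20],[0,0,0]],[1,[0,0,20],[0,0,0]],[1,[0,0,0],[0,0,0]]]'; python3 -c "
from fit import *
from to import to
to(W([562.6,-109.4,-.2555],[-84,2,90])[0],75.36)
"
```

```text
time_s: 13.2
eef_pos: [482.8, -86.0, 122.4]
eef_rot: [0.792, 0.611, 0.0, -0.0]
force: [0.0, 0.0, -0.6]
gripper_width: 85.4
t 13.2 pos [482.8 -86.  122.4] F [ 0.   0.  -0.6] w 85.4
shift [-0.5 -0.9 32.4] turn [-0.02 -0.06 -0.03]
```

```bash
python3 -m creep '[[1,[-0.5,-1,16],[0,0,0]],[1,[0,0,15],[0,0,0]],[1,[0,0,0],[0,0,0]]]'; python3 -c "
from fit import *
from to import to
to(W([562.6,-109.4,-.2555],[-84,2,90])[0],75.36)
save('wrist','w7',1.5)
"
```

```text
time_s: 13.5
eef_pos: [483.7, -86.3, 92.9]
eef_rot: [0.792, 0.611, 0.001, 0.001]
force: [-0.2, 0.2, -0.1]
gripper_width: 85.3
t 13.5 pos [483.7 -86.3  92.9] F [-0.2  0.2 -0.1] w 85.3
shift [-0.5 -1.8  2.9] turn [ 0.14 -0.08 -0.03]
```

View pics/w7.png

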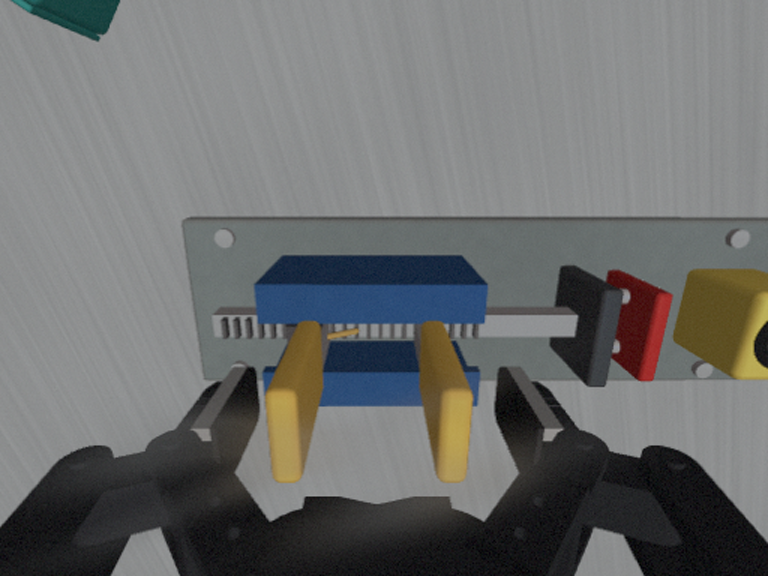

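```bash
python3 -m creep '[[1,[-0.5,-1.8,2],[0.1,0,0]],[1,[0,0,0],[0,0,0]]]'; python3 -c "
from fit import *
from to import to
to(W([562.6,-109.4,-.2555],[-84,2,90])[0],75.36)
save('wrist','w8',1.5)
"
```

```text
time_s: 13.75
eef_pos: [484.1, -86.5, 93.9]
eef_rot: [0.792, 0.611, 0.002, 0.002]
force: [0.6, 0.0, -0.3]
gripper_width: 85.6
t 13.75 pos [484.1 -86.5  93.9] F [ 0.6  0.  -0.3] w 85.6
shift [-0.3 -2.3  3.8] turn [ 0.33 -0.09 -0.05]
```

View pics/w8.png

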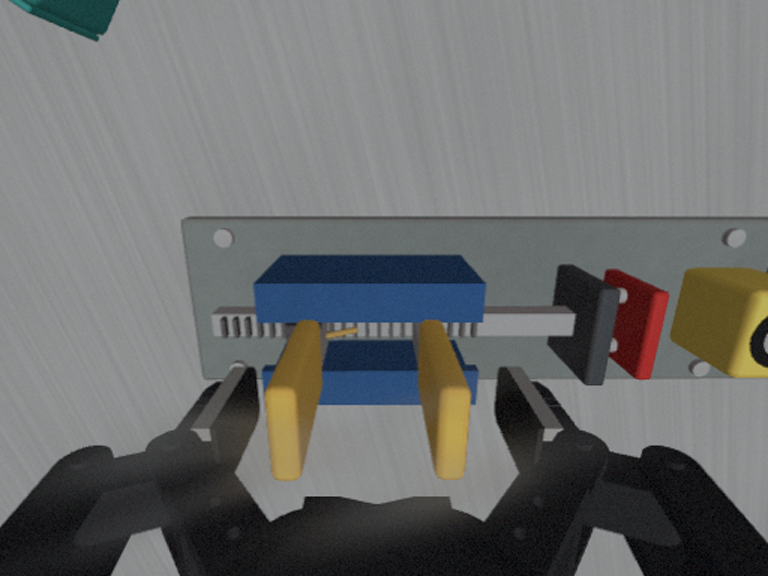

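```bash
python3 -m creep '[[1,[-0.3,-2.3,2],[0.3,0,0]],[1,[0,-0.5,1],[0,0,0]],[1,[0,0,0],[0,0,0]]]'; python3 -c "
from fit import *
from to import to
to(W([562.6,-109.4,-.2555],[-84,2,90])[0],75.36)
"
```

```text
time_s: 14.1
eef_pos: [482.5, -86.2, 92.2]
eef_rot: [0.792, 0.611, 0.002, 0.001]
force: [-0.1, -0.3, -0.2]
gripper_width: 84.9
t 14.1 pos [482.5 -86.2  92.2] F [-0.1 -0.3 -0.2] w 84.9
shift [-0.2 -0.7  2.2] turn [ 0.2  -0.09 -0.05]
```

```bash
python3 -m creep '[[1,[0,-0.7,1.5],[0.2,0,0]],[0.65,[0,0,0],[0,0,0]],[0.55,[0,0,0],[0,0,0]],[0.5,[0,0,0],[0,0,0]],[0.4,[0,0,0],[0,0,0]],[0.4,[0,0,0],[0,0,0]],[0.4,[0,0,0],[0,0,0]],[0.4,[0,0,0],[0,0,0]]]'; python3 -c "
from fit import *
from to import to
to(W([562.6,-109.4,-.2555],[-84,2,90])[0],75.36)
save('wrist','w9',1.5)
"
```

```text
time_s: 14.9
eef_pos: [481.2, -85.8, 92.8]
eef_rot: [0.792, 0.611, -0.001, -0.001]
force: [-1.1, -0.4, 1.4]
gripper_width: 34.7
t 14.9 pos [481.2 -85.8  92.8] F [-1.1 -0.4  1.4] w 34.7
shift [-0.2  0.7  2.8] turn [-0.12 -0.   -0.07]
```

View pics/w9.png

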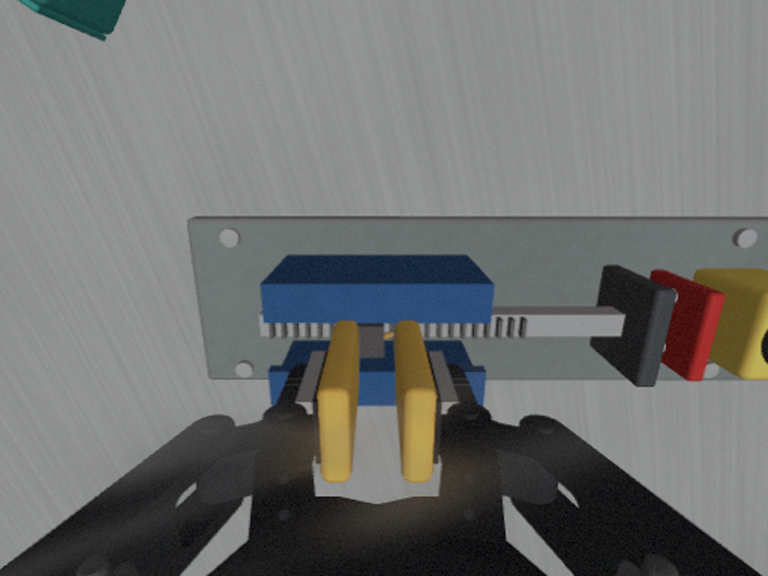

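```bash
python3 -m creep '[[0.6,[0,0,0],[0,0,0]],[0.85,[0,0,0],[0,0,0]],[0.85,[0,0,0],[0,0,0]],[0.85,[0,0,0],[0,0,0]],[0.85,[0,0,0],[0,0,0]]]'; python3 -c "
from fit import *
from to import to
to(W([562.6,-109.4,-.2555],[-84,2,90])[0],75.36)
save('wrist','w10',1.5)
save('top','t4',5,(260,90,380,210))
"
```

```text
time_s: 15.45
eef_pos: [481.2, -85.9, 92.0]
eef_rot: [0.792, 0.611, -0.001, -0.001]
force: [0.1, 0.2, -0.7]
gripper_width: 72.6
t 15.45 pos [481.2 -85.9  92. ] F [ 0.1  0.2 -0.7] w 72.6
shift [-0.2  0.7  2. ] turn [-0.15 -0.03 -0.07]
```

View pics/w10.png

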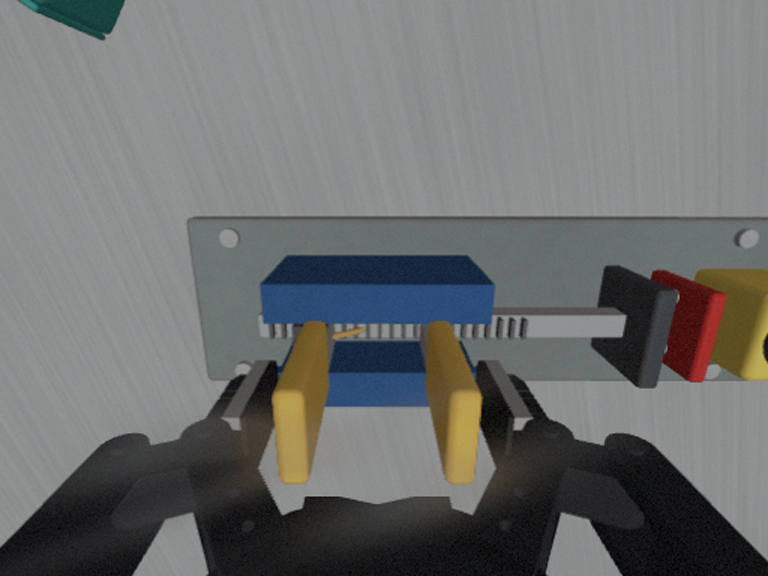

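View pics/t4.png

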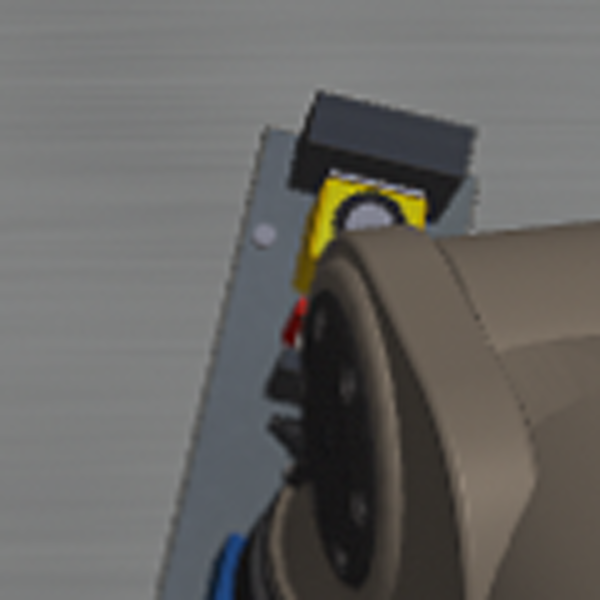

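```bash
python3 -c "
from fit import *
q=[562.6,-109.4,-.2555]
C=cam('wrist')
for J in (36,40,44):
  print(J,(1.5*pix(C,W(q,[[34+J,23,59],[34+J,-23,59],[10+J,25,61],[10+J,-25,61]]))).round(0).tolist())
print((1.5*pix(C,W(q,[[-190,50,12],[-35,30,68],[-135,30,68],[160,40,12]]))).round(0).tolist())
x=-85
H=np.array([[x+sx*31,-17,132] for sx in(-1,1)]);print(1.5*pix(C,W(q,H)).round(0))
"
```

```text
36 [[719.0, 295.0], [695.0, 385.0], [670.0, 292.0], [648.0, 391.0]]
40 [[728.0, 295.0], [703.0, 385.0], [679.0, 292.0], [656.0, 391.0]]
44 [[737.0, 295.0], [712.0, 385.0], [688.0, 292.0], [664.0, 391.0]]
[[181.0, 220.0], [493.0, 286.0], [257.0, 286.0], [823.0, 239.0]]
[[274.5 492. ]
 [474.  492. ]]
```

```bash
python3 -m creep '[[0.7,[0,0,0],[0,0,0]],[0.6,[0,0,0],[0,0,0]],[0.5,[0,0,0],[0,0,0]],[0.4,[0,0,0],[0,0,0]],[0.4,[0,0,0],[0,0,0]],[0.4,[0,0,0],[0,0,0]],[0.4,[0,0,0],[0,0,0]]]'; python3 -c "
from fit import *
from to import to
to(W([562.6,-109.4,-.2555],[-84,2,90])[0],75.36)
C=cam('wrist')
save('wrist','w11',1.5)
save('scene','s5',4,(130,200,250,340))
q=[562.6,-109.4,-.2555]
for J in (56,60,64):
  print(J,(1.5*pix(C,W(q,[[34+J,23,59],[34+J,-23,59],[10+J,25,61],[10+J,-25,61]]))).round(0).tolist())
"
```

```text
time_s: 16.25
eef_pos: [481.2, -85.8, 95.3]
eef_rot: [0.792, 0.611, -0.001, -0.0]
force: [-0.6, -0.4, 0.1]
gripper_width: 34.9
t 16.25 pos [481.2 -85.8  95.3] F [-0.6 -0.4  0.1] w 34.9
shift [-0.3  0.7  5.3] turn [-0.14  0.09 -0.08]
56 [[757.0, 293.0], [731.0, 382.0], [710.0, 290.0], [684.0, 387.0]]
60 [[766.0, 293.0], [739.0, 382.0], [718.0, 290.0], [692.0, 387.0]]
64 [[775.0, 293.0], [747.0, 382.0], [727.0, 290.0], [700.0, 387.0]]
```

View pics/w11.png

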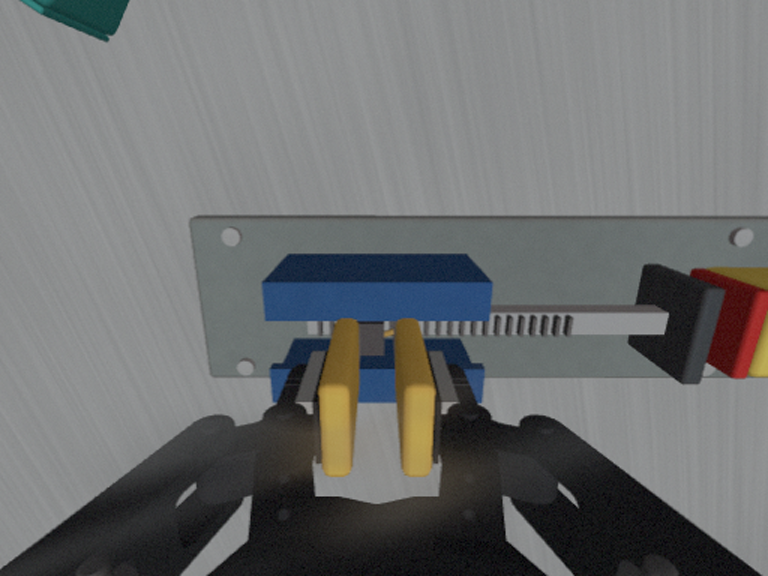

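View pics/s5.png

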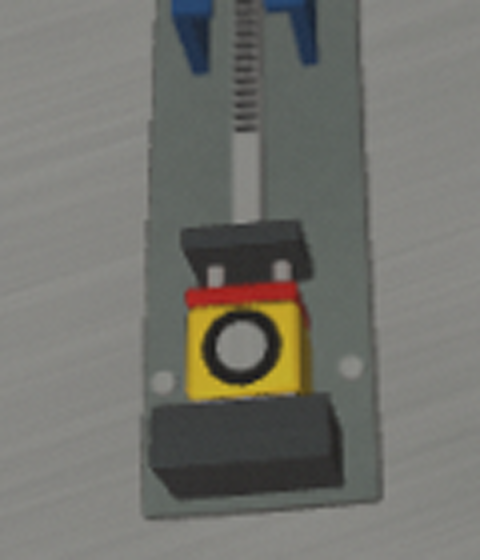

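```bash
python3 -m creep '[[0.6,[0,0,0],[0,0,0]],[0.85,[0,0,0],[0,0,0]],[0.85,[0,0,0],[0,0,0]],[0.85,[0,0,2],[0,0,0]],[0.85,[0,0,0],[0,0,0]]]'; python3 -c "
from fit import *
from to import to
to(W([562.6,-109.4,-.2555],[-84,2,90])[0],75.36)
C=cam('wrist')
save('wrist','w12',1.5)
save('scene','s6',4,(130,200,250,340))
q=[562.6,-109.4,-.2555]
for J in (56,60,64):
  print(J,(1.5*pix(C,W(q,[[10+J,25,61],[10+J,-25,61]]))).round(0).tolist())
"
```

```text
time_s: 16.85
eef_pos: [481.1, -85.8, 92.4]
eef_rot: [0.792, 0.611, -0.002, -0.001]
force: [0.2, -0.3, -0.5]
gripper_width: 72.6
t 16.85 pos [481.1 -85.8  92.4] F [ 0.2 -0.3 -0.5] w 72.6
shift [-0.2  0.8  2.4] turn [-0.19  0.08 -0.07]
56 [[715.0, 292.0], [689.0, 391.0]]
60 [[724.0, 292.0], [697.0, 391.0]]
64 [[733.0, 292.0], [705.0, 391.0]]
```

View pics/w12.png

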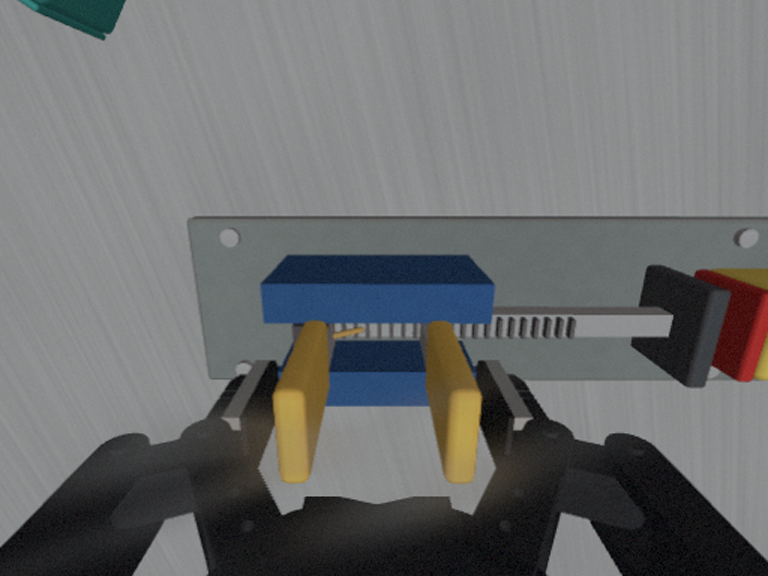

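View pics/s6.png

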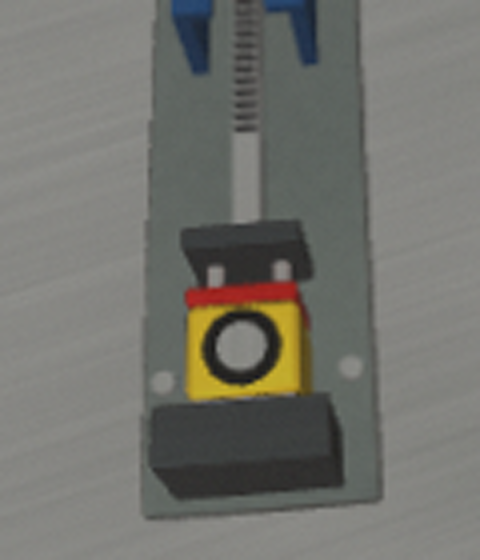

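```bash
python3 -m creep '[[0.7,[0,0,0],[0,0,0]],[0.65,[0,0,0],[0,0,0]],[0.6,[0,0,0],[0,0,0]],[0.6,[0,0,0],[0,0,0]],[0.6,[0,0,0],[0,0,0]]]'; python3 -c "
from fit import *
from to import to
to(W([562.6,-109.4,-.2555],[-84,2,90])[0],75.36)
C=cam('wrist')
save('wrist','w13',1.5)
save('scene','s7',4,(130,200,250,340))
q=[562.6,-109.4,-.2555]
for J in (60,64,68):
  print(J,(1.5*pix(C,W(q,[[10+J,25,61],[10+J,-25,61]]))).round(0).tolist())
"
```

```text
time_s: 17.45
eef_pos: [481.2, -85.7, 94.5]
eef_rot: [0.792, 0.611, -0.002, -0.0]
force: [-0.7, -0.5, 0.3]
gripper_width: 51.7
t 17.45 pos [481.2 -85.7  94.5] F [-0.7 -0.5  0.3] w 51.7
shift [-0.3  0.7  4.5] turn [-0.16  0.15 -0.07]
60 [[720.0, 291.0], [694.0, 388.0]]
64 [[729.0, 291.0], [702.0, 388.0]]
68 [[738.0, 291.0], [710.0, 388.0]]
```

View pics/w13.png

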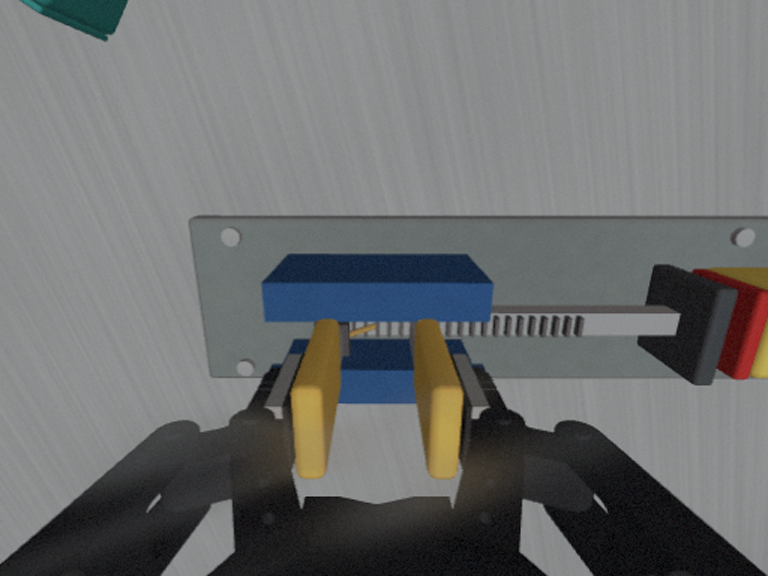

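View pics/s7.png

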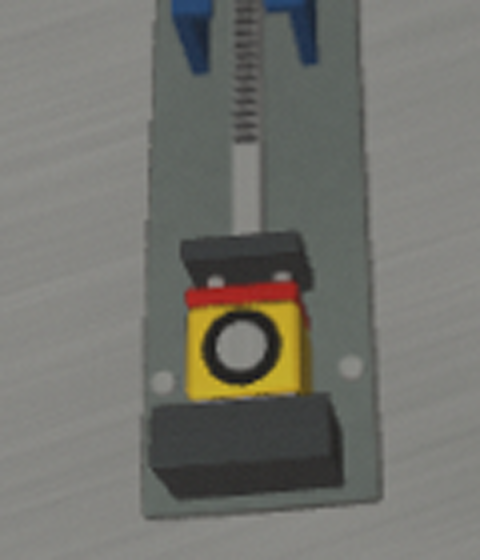

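```bash
python3 -m creep '[[0.575,[0,0,0],[0,0,0]],[0.575,[0,0,0],[0,0,0]],[0.575,[0,0,0],[0,0,0]],[0.575,[0,0,0],[0,0,0]]]'; python3 -c "
from fit import *
from to import to
to(W([562.6,-109.4,-.2555],[-84,2,90])[0],75.36)
C=cam('wrist')
save('scene','s8',5,(150,230,240,335))
save('wrist','w14',1.5)
"
```

```text
time_s: 17.95
eef_pos: [481.2, -85.7, 94.8]
eef_rot: [0.792, 0.611, -0.002, -0.0]
force: [-1.6, 1.0, 2.8]
gripper_width: 49.7
t 17.95 pos [481.2 -85.7  94.8] F [-1.6  1.   2.8] w 49.7
shift [-0.3  0.8  4.8] turn [-0.18  0.16 -0.08]
```

View pics/s8.png

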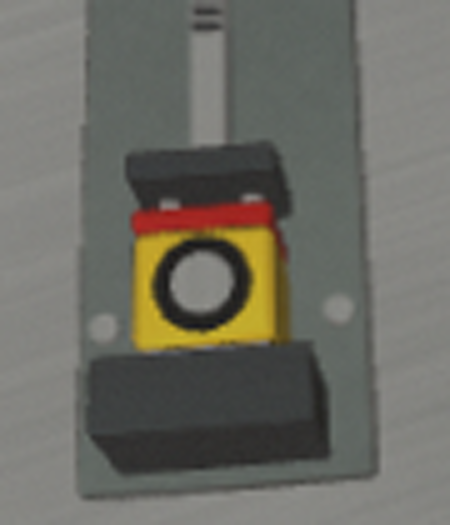

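View pics/w14.png

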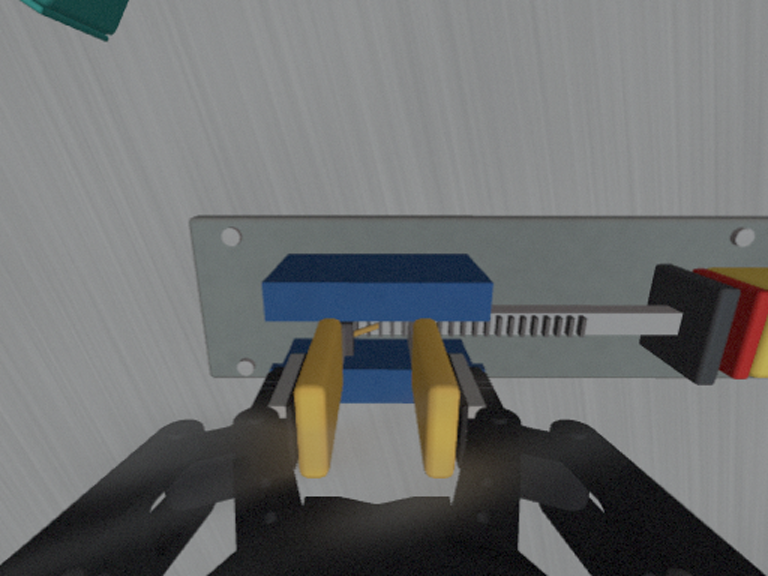

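```bash
python3 -c "
from fit import *
S=cam('scene')
f=lambda x,y:np.array([150+x/5,230+y/5])
q=[562.6,-109.4,-.2555]
uv=np.array([f(90,357),f(312,345),f(325,455),f(112,472),f(80,495),f(378,475)])
Mi=np.array([[140,-35,65],[140,35,65],[165,35,65],[165,-35,65],[170,-50,12],[170,50,12]],float)
print((pix(S,W(q,Mi))).round(1).tolist());print(uv)
for J in (66,68,70,72,74): print(J,[(5*(p-[150,230])).round(0).tolist() for p in pix(S,W(q,[[J,-25,61],[J,25,61],[98,-23,59],[98,23,59]]))])
print([(5*(p-[150,230])).round(0).tolist() for p in pix(S,W(q,[[140,-35,65],[140,35,65],[155,-40,12],[135,0,12]]))])
"
```

```text
[[166.4, 301.0], [211.2, 297.5], [211.8, 313.4], [166.1, 317.0], [163.8, 328.9], [224.6, 324.2]]
[[168.  301.4]
 [212.4 299. ]
 [215.  321. ]
 [172.4 324.4]
 [166.  329. ]
 [225.6 325. ]]
66 [[120.0, 138.0], [270.0, 126.0], [126.0, 231.0], [267.0, 220.0]]
68 [[120.0, 143.0], [270.0, 131.0], [126.0, 231.0], [267.0, 220.0]]
70 [[120.0, 149.0], [270.0, 137.0], [126.0, 231.0], [267.0, 220.0]]
72 [[120.0, 154.0], [270.0, 142.0], [126.0, 231.0], [267.0, 220.0]]
74 [[119.0, 160.0], [270.0, 148.0], [126.0, 231.0], [267.0, 220.0]]
[[82.0, 355.0], [306.0, 337.0], [100.0, 447.0], [219.0, 379.0]]
```

```bash
python3 -c "
from cell import robot
o=robot.get_obs();print(o['time_s'],o['gripper_width'],o['force'].round(1))
robot.sign_off()"
```

```text
18.05 49.27366290018458 [-1.7 -0.8  1.8]
the job is handed in; nothing more can be done
```

I handed the job in at 18.05 s with the gripper still squeezing the handles, so the pressure stays on. No verdict was reported.

- **Placing:** I stood the yellow holder on the bed with its steel plate towards the anvil and let go. The wrist picture showed it about 1 mm off centre. I left the purple and turquoise look-alikes alone.
- **Pumping:** I did two full strokes on the handles, letting them spring open after each. The third stroke was partial and is still held.
- **Pressure:** The pad meets the holder, and the holder did not shift during the last stroke, so I take it to be flat against the anvil. I estimate the jaw at about 70.6 mm, which puts the pad about 5.5 to 6.6 mm in (good range 3 to 12 mm). That comes from the camera pictures only; nothing measured the pad directly.
- **Forces:** The wrist force read under 5 N at every check. I only checked between moves, so a brief higher peak would not have shown.

One small disagreement remains. During the last tightening the fingers closed about 2 to 2.7 mm, but the pictures showed the jaw advancing only about 1.2 to 1.6 mm. Either figure keeps the pad in the good range.

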